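Make the flatbed scanner ready to be carried

ROBOT

A 7-joint arm with a two-finger parallel gripper is mounted at the origin on the work surface. World frame = base frame: x ahead of the robot, y to its left, z up, the work surface at z = 0. Lengths are in m, angles in rad, forces in N, time in s.
With the tool pointing down it reaches from about 0.425 to 0.875 m from the base axis. Payload 4.7 kg.
Tool frame: the origin (TCP) lies on the centre line of the jaws, within the pads' length; the fingertips stand 19 mm ahead of it and the grasp point (between the pads) is the TCP; z points along the fingers, y is the line along which they close (so a half turn about z gives the same grasp; the last joint's range is limited). The gripper opens to 85 mm and grips with 20 to 120 N. Pads are 22 mm wide; open, the fingers measure 114 mm over their backs; the gripper's body (76 mm by 85 mm) begins 54 mm behind the grasp point. The pads swing forward as they close: fully open they stand 13 mm farther back than shut.
Start: joints at [-1.246, 0.321, -0.07, 1.45, 0.023, 1.371, -0.057], TCP at [0.199, 0.619, 0.25] pointing down, gripper open.
Joint ranges: [-2.86, 2.86], [-0.3, 2.09], [-1.38, 1.24], [0.06, 2.45], [-1.56, 4.7], [0.09, 2.05], [-2.69, 2.69]. Speed limits (rad/s): [2.57, 2.57, 3.14, 3.14, 3.14, 3.14, 3.14].

INTERFACE

Orientations are given as a unit quaternion [w, x, y, z].
In Python, from plant import bot gives the robot as it stands.
- The arm moves only by the shell command python3 -m pendant 'ROWS' [OPENING]. ROWS is JSON, a list that holds one entry, the list of rows, each a list of 6 numbers: the shift along the tool's x, y, z each as a share of 0.04 m, from -1 to 1, then the turn, a rotation vector about the tool's x, y, z each as a share of 0.08 rad, from -1 to 1. In form: [[[tx, ty, tz, rx, ry, rz], ...]]. A call has 1 to 5 rows; each row shifts and turns the commanded pose from where the row before left it, along the tool's axes as they then stand; what a row does not reach is not made up. A row lasts 1/10 s, in which the tool goes at most 50 mm and 8.59 degrees, less where a joint would pass 70% of its speed; a pose out of reach is approached as far as the arm can. A call with a number of a shift or a turn outside -1 to 1 is refused whole. A call with a gripper value outside its range is refused whole. OPENING is the opening, from 0 (shut) to 1 (fully open), set as the call begins (- or left out, the last holds). The fingers move at their own pace and stop on an object; the grip force is fixed at half the most. Time passes only in rows, so rows that do not move let the fingers close. It gives the time, the measured TCP pose, the force, the opening and the grip force at its end, in the units of the state.
- bot.get_state(): the state, without advancing time (a new reading comes with each control period).
- bot.get_image(name): name is "scene" or "top" or "wrist"; returns a dict with "frame" (400x640x3 uint8, blue, green, red), "fx", "fy", "cx", "cy" (pixels), "eye" and "rotation" of the camera in the world; the wrist camera has in their place "mount" (4x4, takes a point from camera to tool coordinates, whose origin is the TCP and whose axes are the flange's). Camera axes: x right, y up, looking along -z (the intrinsics and any distortion apply to the point x, -y, -z); pixel columns grow to the right and rows downward; lengths in m; the calibration is good to about 2 mm. A picture is of the moment at which its call begins: read the wrist's pose just before it. There is no depth.
- bot.finish_job(): hands the job in; it is judged then, once.
The state is a dict: "t": time; "joints": joint angles; "joint_vel": joint speeds; "tau": joint torques, N m; "eef_pos": TCP position; "tool_rot": TCP orientation; "ft_force": force on the tool from outside, world axes, zero at the start; "ft_torque": the same for the moment, N m; "gripper_width": finger opening in m; "finger_force": force on a finger pad.
Only numpy, scipy, OpenCV 4.12 (cv2) and the standard library are available. Lean on these libraries where they do the work, as an engineer would, in place of code of your own. Each camera call takes 0.05 s, during which the arm holds its last target. There are 200 camera calls.

TASK

The little flatbed scanner on the office desk is to be carried to another room. First lower its open lid gently all the way down onto the glass, without letting it drop or bearing hard on the glass; then slide the transport lock on its right fully home to its rear end stop and let go. Leave the other things on the desk where they are.

Things in the scene. Friction and masses are not known exactly. Their poses are not given: they have to be found in the camera images.
- scanner: Grey flatbed scanner fixed on the desk, turned up to 15 degrees. Origin on the desk; own x runs from its front (robot side) to the rear, y to its left, z up. 200 mm deep (x -85 to 115), 375 wide (y -235 to 140), flat top at z 58, rim round the glass up to z 64.
- lid_hinge (a point): A point on the lid's hinge axis, midway: scanner frame (100, 0, 70) mm. The axis is parallel to the scanner's y. The point turns with the lid.
- lid_grip (a point): Centre of the lid's grip: black roller, 22 mm dia, 34 long along scanner y, on a neck 20 wide, 12 thick, 35 mm beyond the lid's edge; lid frame (-220, 0, 9) mm from the hinge. Pinched by its flat ends it pivots between the pads as the lid comes down. At angle 0: scanner (-120, 0, 79), in front of the scanner, only desk below. Open: some 290 mm above the desk.
- lid (a joint): Angle a of the white lid (180 x 250 x 22 mm, about 0.5 kg), rad: 0 = flat; down on the glass, its stop, it reads 0 to 0.06 (see platen); starts 1.33 to 1.45, nearly upright. Lid point (-r, 0, h) lies at hinge + (-r cos a + h sin a, 0, r sin a + h cos a), scanner axes. Hinge friction holds it up only near upright; below about 1.0 rad it falls if not held (2 to 4 N at the grip).
- platen: Glass plate, 155 x 215 x 8 mm, lying loose in the scanner's recess, top 66 mm above the desk; origin at the centre of its underside. The lid lands on it with a black presser bar (20 x 200 mm, 145 to 165 mm from the hinge) that stands 4 to 12 mm out of the lid, set differently each time: the lid's stop lies at 0 to 0.06 rad. Over 25 N is too much for the glass.
- lock (a joint): Transport lock: travel of its sliding grip, m. 0 = front end (free), 0.060 = rear end stop (locked), moving towards scanner +x. Starts at 0 to 0.015. Stays where left; takes 2 to 3 N to move.
- lock_top (a point): Centre of the top of the lock's grip: grey block 28 mm across the track (scanner y), 20 along it, 40 tall, top 112 mm above the desk, on a black track 40 wide, 14 high, along scanner x on the right of the scanner's top; scanner frame (-40 + travel, -195, 112) mm. 56 mm free between it and the closed lid's side (lid top at 92).
- lamp: Fixed bar lamp; origin and axes coincide with the scanner's. Bar parallel to the hinge at x 56 to 86, y -180 to 230, z 390 to 408 mm, straight above the raised lid's grip: a gripper pointing down does not fit under it, one tilted about 40 degrees with its body leaning to the scanner's front does. Post (radius 8) at x 75, foot (radius 60, 18 high) at x 90, y 215.
- stapler: Bystander: black stapler, 150 x 36 x 52 mm, loose, in front of the scanner, to the left; origin at the centre of its underside.
- calculator: Bystander: flat grey calculator, 140 x 80 x 18 mm, loose, in front of the scanner, to the right; origin at the centre of its underside.
- pencup: Bystander: empty dark metal pen cup, 76 mm wide, 100 mm tall, loose, right of the transport lock; origin at the centre of its underside.
- mug: Bystander: white mug, 80 mm wide, 90 mm tall, loose, left of the lamp; origin at the centre of its underside.
- tape: Bystander: black desk tape dispenser, 150 x 50 x 79 mm, loose, left of the scanner; origin at the centre of its underside.
- punch: Bystander: dark two-hole punch, 110 x 100 x 55 mm, loose, right of the scanner, near its front corner; origin at the centre of its underside.
- bell: Bystander: small brass desk bell, 68 mm wide, 48 mm tall, loose, behind the scanner; origin at the centre of its underside.

How it is judged:
On the way, in this order (a step that is already met when the one before it is completed fails the run):
1. the lid lies closed on the glass (value of joint lid between -0.02 and 0.075 rad and contact force between lid and platen above 0.3 N), for 0.3 s.
2. the transport lock is at its rear end stop (value of joint lock above 0.057 m), for 0.2 s.
At the end, for the whole second after the job is handed in: The lid lies closed, at rest, with its presser bar bearing on the glass (over 0.3 N), and the transport lock is within 3 mm of its rear end stop (all of step 1 and value of joint lock above 0.057 m and velocity of joint lid between -0.05 and 0.05 rad/s); the robot touches nothing.
It fails at once if the lid comes down fast (over 0.8 rad/s within its last 0.12 rad) (value of joint lid below 0.12 rad and velocity of joint lid below -0.8 rad/s).
It fails at once if the lid strikes or presses the glass with more than 25 N (contact force between lid and platen above 25 N).
It fails at once if another thing on the desk is shifted by more than 30 mm or knocked over (distance of any of stapler, calculator, pencup, mug, tape, punch, bell from where it was at the start of the episode above 0.03 m or angle between any of stapler, calculator, pencup, mug, tape, punch, bell's own z axis and vertical above 0.5 rad).
It also fails if it takes over 72 s, if anything falls off the work surface, if the arm or the gripper's body presses on something with over 40 N, if the wrist force passes 120 N, or if a joint passes its speed limit or range.

## Working session

There is one attempt and no reset: what is moved stays moved. The work goes in short steps, Python scripts to look and compute and a shell command to move; the robot and the scene stay as the last step left them, time stands still between calls to the robot, and variables do not carry over. Pictures are saved under pics/ and viewed, at most 10 in all, crops included, and the job is handed in when it is done.

```bash
ls; mkdir -p pics
python3 - <<'E'
from plant import bot
import cv2
s=bot.get_state(); print(s)
for n in("scene","top"):
    d=bot.get_image(n); cv2.imwrite(f"pics/{n}0.png",d["frame"]); print(n,{k:v for k,v in d.items() if k!="frame"})
E
```

```text
pics
{'t': 0.0, 'joints': array([-1.24590974,  0.32181123, -0.07004144,  1.45165795,  0.02261848,
        1.37078454, -0.05688649]), 'joint_vel': array([-0.00121537, -0.00081897,  0.00023471,  0.00125971,  0.00103809,
        0.00010967, -0.00161831]), 'tau': array([ 6.48922264e-05, -4.93578637e+01, -3.82027281e-01, -3.14331865e+01,
        1.30755577e-02,  1.13902974e-02,  3.44396358e-05]), 'eef_pos': array([0.19870143, 0.61837071, 0.24923932]), 'tool_rot': array([-8.11344508e-05,  1.54765484e-01,  9.87950791e-01, -9.34072789e-04]), 'ft_force': array([ 0.10442753,  0.57929318, -0.48412942]), 'ft_torque': array([0.02822271, 0.00017132, 0.02075288]), 'finger_force': 0.0, 'gripper_width': 0.08545497828182705}
scene {'fx': 427.9808488422781, 'fy': 427.9808488422781, 'cx': 315.6076791733788, 'cy': 200.7444230768838, 'eye': array([0.56058524, 0.7148772 , 1.14758295]), 'rotation': array([-0.01364479, -0.00194047,  0.29086647,  0.95666439])}
top {'fx': 368.06518637752976, 'fy': 368.06518637752976, 'cx': 322.9433170101021, 'cy': 198.75506198399708, 'eye': array([0.3513452 , 0.05044358, 1.06138998]), 'rotation': array([-0.68367982, -0.07111814,  0.07408198,  0.72252057])}
```

View pics/scene0.png

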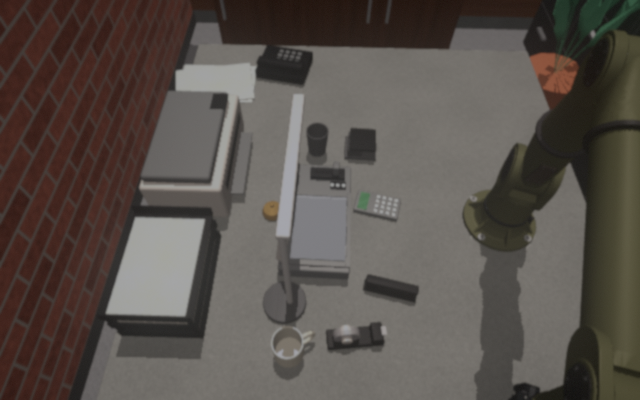

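View pics/top0.png

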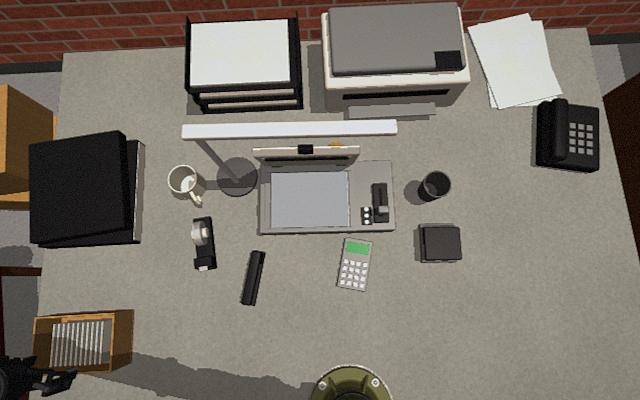

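The scene view shows the scanner with its lid up at about (320,230), and the lamp bar running from (297,97) to (285,240). In the top view the scanner spans about (259–396, 160–234). The black roller is at (305,149), the lock at (380,200) and the lamp bar at rows 121–138. I'll enlarge the top view to pick corners.

```bash
cat > h.py <<'E'
import numpy as np, cv2
from scipy.spatial.transform import Rotation as R
def rot(q): return R.from_quat(np.r_[q[1:],q[0]])
def ray(d,uv):
    v=np.array([(uv[0]-d["cx"])/d["fx"],-(uv[1]-d["cy"])/d["fy"],-1.])
    return d["eye"],rot(d["rotation"]).apply(v)
def onz(d,uv,z):
    e,v=ray(d,uv); return e+v*(z-e[2])/v[2]
def proj(d,p):
    c=rot(d["rotation"]).inv().apply(np.asarray(p)-d["eye"]); return d["cx"]-d["fx"]*c[...,0]/c[...,2], d["cy"]+d["fy"]*c[...,1]/c[...,2]
E
python3 - <<'E'
from plant import bot
import pickle
from h import *
for n in("scene","top"):
    d=bot.get_image(n); pickle.dump(d,open(n+".pkl","wb"))
f=d["frame"][110:250,235:435]; cv2.imwrite("pics/top_c.png",cv2.resize(f,None,fx=4,fy=4,interpolation=cv2.INTER_CUBIC))
# lamp bar: bright white quad -> z 408
g=cv2.cvtColor(d["frame"],cv2.COLOR_BGR2GRAY)
m=(g>215).astype(np.uint8); m[:115]=0;m[141:]=0;m[:,:175]=0;m[:,405:]=0
c=max(cv2.findContours(m,0,2)[0],key=cv2.contourArea); b=cv2.boxPoints(cv2.minAreaRect(c)); 
for p in b: print(p,onz(d,p,.408))
for p in [(259,234),(395,231),(394,160),(259.5,165)]: print(p,onz(d,p,.058))
E
```

```text
[181.71822 124.4459 ] [0.64594477 0.30310289 0.408     ]
[395.78595 119.22474] [ 0.63390454 -0.10267298  0.408     ]
[396.0987  132.04639] [ 0.60812522 -0.10079551  0.408     ]
[182.03094 137.26755] [0.62013043 0.30191739 0.408     ]
(259, 234) [0.47200224 0.22016492 0.058     ]
(395, 231) [ 0.45968608 -0.15135739  0.058     ]
(394, 160) [ 0.66184301 -0.16777182  0.058     ]
(259.5, 165) [0.6682673  0.21489986 0.058     ]
```

View pics/top_c.png

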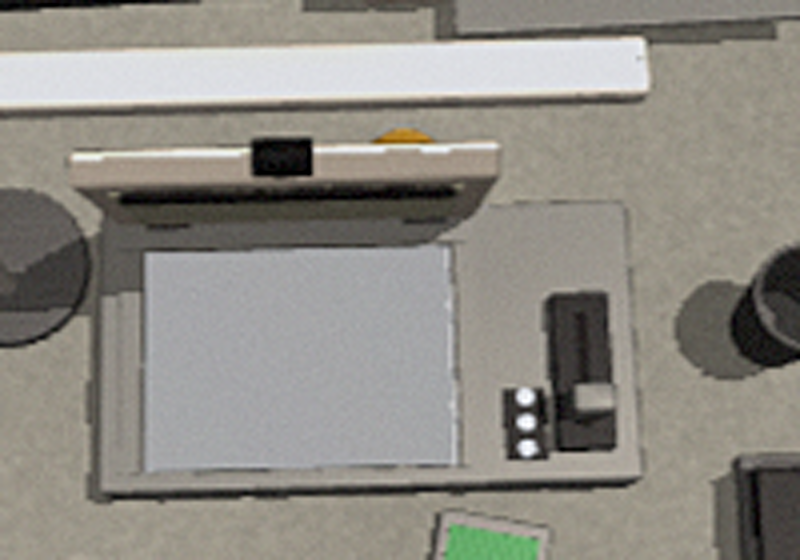

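The crop shows the bar, the roller at crop (283,157), the glass corners at (145,250)/(452,244)/(458,467)/(146,470) and the top of the lock at (594,396). Next I'll refine the scanner pose and plan the first move.

```bash
cat >> h.py <<'E'
import json,os
def frame():
    s=json.load(open("sc.json")); c,n=np.cos(s["yaw"]),np.sin(s["yaw"])
    return np.array(s["o"]+[0.]),np.array([[c,-n,0],[n,c,0],[0,0,1.]]),s["a"]
def w(p): o,M,_=frame(); return o+M@np.asarray(p)
def tool(t): # tilt t rad, body leaning to scanner front
    return frame()[1]@np.array([[-np.cos(t),0,np.sin(t)],[0,1,0],[-np.sin(t),0,-np.cos(t)]])
def grip(a): return np.array([.1-.22*np.cos(a)+.009*np.sin(a),0,.07+.22*np.sin(a)+.009*np.cos(a)])
def plan(way,step=.036):  # way: list of (pos_world, Rmat); prints rows from the measured pose
    from plant import bot
    s=bot.get_state(); p=s["eef_pos"]; Q=rot(s["tool_rot"])
    for tp,tr in way:
        tr=R.from_matrix(tr); rv=(Q.inv()*tr).as_rotvec(); d=np.asarray(tp)-p
        n=int(max(1,np.ceil(np.linalg.norm(d)/step),np.ceil(np.abs(rv).max()/.075)))
        rows=[]
        for i in range(n):
            rows.append([float(round(x,2)) for x in np.r_[Q.inv().apply(d/n)/.04,rv/n/.08]]); Q=Q*R.from_rotvec(rv/n)
        p=np.asarray(tp); Q=tr
        for i in range(0,n,5): print(json.dumps(rows[i:i+5]).replace(" ",""))
        print("--")
E
cat > m.py <<'E'
import pickle,json
from h import *
d=pickle.load(open("top.pkl","rb"))
T=lambda c:(c[0]/4+235-.375,c[1]/4+110-.375)
G=np.array([onz(d,T(c),.066) for c in [(144,250),(450,244),(458,467),(146,470)]]);print("glass",G.round(4),[np.linalg.norm(G[i]-G[i-1]).round(4) for i in range(4)])
C=np.array([onz(d,T(c),.058) for c in [(102,477),(640,472),(626,203)]]);print("sc corners",C.round(4),np.linalg.norm(C[0]-C[1]),np.linalg.norm(C[1]-C[2]))
L=onz(d,T((594,396)),.112);print("lock",L)
o,M=cv2.estimateAffinePartial2D,None
src=np.array([[-.085,.14],[-.085,-.235],[.115,-.235],[.071,.23],[.071,-.18]])
dst=np.array([C[0][:2],C[1][:2],C[2][:2],[.633,.3025],[.621,-.1017]])
A=cv2.estimateAffinePartial2D(src,dst,ransacReprojThreshold=.05)[0]
yaw=float(np.arctan2(A[1,0],A[0,0]));sc=np.hypot(A[1,0],A[0,0]);print("scale",sc,"yaw",yaw)
Rm=np.array([[np.cos(yaw),-np.sin(yaw)],[np.sin(yaw),np.cos(yaw)]])
oo=(dst-src@Rm.T).mean(0);print("o",oo,"res mm",((dst-src@Rm.T-oo)*1e3).round(1))
lp=Rm.T@(L[:2]-oo);print("lock sc",lp)
e,v=ray(d,T((283,158)))
json.dump(dict(o=list(oo),yaw=yaw,a=1.39),open("sc.json","w"))
for a in(1.33,1.37,1.41,1.45):
    g=w(grip(a));u=proj(d,g);print(a,g.round(4),(np.array(u)-T((283,158))).round(2))
E
python3 m.py
python3 - <<'E'
from h import *
g=w(grip(1.39)); t=np.pi/4; Z=tool(t)[:,2]
print(g,g-.16*Z); plan([((.38,.35,.38),tool(.1)),(g-.16*Z,tool(t))])
E
```

```text
glass [[ 0.6432  0.1828  0.066 ]
 [ 0.6356 -0.0317  0.066 ]
 [ 0.4783 -0.0264  0.066 ]
 [ 0.488   0.1855  0.066 ]] [np.float64(0.1553), np.float64(0.2147), np.float64(0.1574), np.float64(0.2121)]
sc corners [[ 0.4859  0.2168  0.058 ]
 [ 0.469  -0.1512  0.058 ]
 [ 0.6612 -0.1595  0.058 ]] 0.36841343542957034 0.19238238208754424
lock [ 0.51415694 -0.11502927  0.112     ]
scale 0.9807036988478813 yaw -0.036708280779225694
o [0.55867999 0.07798084] res mm [[ 7.  -4.2]
 [ 3.9  2.5]
 [-3.8  1.6]
 [-5.1 -2.7]
 [-2.   2.8]]
lock sc [-0.03740958 -0.19451408]
1.33 [0.6149 0.0759 0.2858] [-0.    5.35]
1.37 [0.6236 0.0756 0.2874] [-0.07  1.37]
1.41 [0.6323 0.0753 0.2886] [-0.13 -2.57]
1.45 [0.641  0.075  0.2895] [-0.18 -6.46]
[0.62792776 0.07543773 0.2880325 ] [0.5148669  0.07958987 0.40116958]
[[-0.64,-0.5,-0.33,-0.02,-0.12,-0.34],[-0.63,-0.52,-0.32,-0.02,-0.12,-0.34],[-0.61,-0.53,-0.31,-0.02,-0.12,-0.34],[-0.6,-0.55,-0.31,-0.02,-0.12,-0.34],[-0.59,-0.57,-0.3,-0.02,-0.12,-0.34]]
[[-0.58,-0.58,-0.3,-0.02,-0.12,-0.34],[-0.56,-0.6,-0.29,-0.02,-0.12,-0.34],[-0.55,-0.61,-0.29,-0.02,-0.12,-0.34],[-0.54,-0.63,-0.29,-0.02,-0.12,-0.34],[-0.52,-0.64,-0.28,-0.02,-0.12,-0.34]]
--
[[-0.37,-0.66,-0.02,0.0,-0.86,0.0],[-0.37,-0.66,0.01,0.0,-0.86,0.0],[-0.36,-0.66,0.03,0.0,-0.86,0.0],[-0.36,-0.66,0.06,0.0,-0.86,0.0],[-0.36,-0.66,0.08,0.0,-0.86,0.0]]
[[-0.35,-0.66,0.11,0.0,-0.86,0.0],[-0.34,-0.66,0.13,0.0,-0.86,0.0],[-0.33,-0.66,0.15,0.0,-0.86,0.0],[-0.32,-0.66,0.18,0.0,-0.86,0.0],[-0.31,-0.66,0.2,0.0,-0.86,0.0]]
--
```

```bash
python3 -m pendant '[[[-0.64,-0.5,-0.33,-0.02,-0.12,-0.34],[-0.63,-0.52,-0.32,-0.02,-0.12,-0.34],[-0.61,-0.53,-0.31,-0.02,-0.12,-0.34],[-0.6,-0.55,-0.31,-0.02,-0.12,-0.34],[-0.59,-0.57,-0.3,-0.02,-0.12,-0.34]]]' 1
python3 -m pendant '[[[-0.58,-0.58,-0.3,-0.02,-0.12,-0.34],[-0.56,-0.6,-0.29,-0.02,-0.12,-0.34],[-0.55,-0.61,-0.29,-0.02,-0.12,-0.34],[-0.54,-0.63,-0.29,-0.02,-0.12,-0.34],[-0.52,-0.64,-0.28,-0.02,-0.12,-0.34]]]'
python3 - <<'E'
from h import *
g=w(grip(1.39)); t=np.pi/4; Z=tool(t)[:,2]
plan([(g-.16*Z,tool(t))])
E
```

```text
t: 0.7
eef_pos: [0.2899, 0.4832, 0.3155]
tool_rot: [0.024, 0.087, 0.996, 0.0]
ft_force: [0.6, 0.3, 0.2]
gripper_width: 0.0854
finger_force: 0.0
t: 1.2
eef_pos: [0.3803, 0.3485, 0.3804]
tool_rot: [0.049, 0.019, 0.999, 0.001]
ft_force: [0.4, 0.4, 1.2]
gripper_width: 0.0853
finger_force: 0.0
[[-0.36,-0.66,-0.02,0.0,-0.86,-0.0],[-0.37,-0.66,0.01,0.0,-0.86,-0.0],[-0.36,-0.66,0.03,0.0,-0.86,-0.0],[-0.36,-0.66,0.06,0.0,-0.86,-0.0],[-0.36,-0.66,0.08,0.0,-0.86,-0.0]]
[[-0.35,-0.66,0.11,0.0,-0.86,-0.0],[-0.34,-0.66,0.13,0.0,-0.86,-0.0],[-0.33,-0.66,0.15,0.0,-0.86,-0.0],[-0.32,-0.66,0.18,0.0,-0.86,-0.0],[-0.31,-0.66,0.2,0.0,-0.86,-0.0]]
--
```

Tracking is exact. Next come the move to the pre-grasp pose and a wrist picture.

```bash
python3 -m pendant '[[[-0.36,-0.66,-0.02,0,-0.86,0],[-0.37,-0.66,0.01,0,-0.86,0],[-0.36,-0.66,0.03,0,-0.86,0],[-0.36,-0.66,0.06,0,-0.86,0],[-0.36,-0.66,0.08,0,-0.86,0]]]'
python3 -m pendant '[[[-0.35,-0.66,0.11,0,-0.86,0],[-0.34,-0.66,0.13,0,-0.86,0],[-0.33,-0.66,0.15,0,-0.86,0],[-0.32,-0.66,0.18,0,-0.86,0],[-0.31,-0.66,0.2,0,-0.86,0]]]'
python3 - <<'E'
from h import *
from plant import bot
import pickle
s=bot.get_state(); d=bot.get_image("wrist"); pickle.dump((s,d),open("w1.pkl","wb"))
cv2.imwrite("pics/w1.png",d["frame"]); print(d["mount"],d["fx"],d["cx"],d["cy"],s["joints"])
def wproj(p):
    q=rot(s["tool_rot"]).inv().apply(p-s["eef_pos"]); m=d["mount"]; c=m[:3,:3].T@(q-m[:3,3]); return (d["cx"]-d["fx"]*c[0]/c[2], d["cy"]+d["fy"]*c[1]/c[2])
for a in(1.35,1.39,1.43): print(a,wproj(w(grip(a))))
print(wproj(w([.1,0,.07])))
E
```

```text
t: 1.7
eef_pos: [0.4406, 0.2268, 0.3902]
tool_rot: [0.205, 0.017, 0.979, 0.0]
ft_force: [-0.9, 1.0, 0.5]
gripper_width: 0.0854
finger_force: 0.0
t: 2.2
eef_pos: [0.5611, 0.1275, 0.3907]
tool_rot: [0.342, 0.023, 0.939, -0.019]
ft_force: [0.3, 0.3, 0.1]
gripper_width: 0.0851
finger_force: 0.0
[[-1.39028481e-03  9.47162555e-01  3.20750933e-01  8.26306729e-02]
 [ 9.99998926e-01  1.46561090e-03  6.58314692e-06 -8.32371620e-05]
 [-4.63860753e-04  3.20750598e-01 -9.47163576e-01 -1.23173933e-01]
 [ 0.00000000e+00  0.00000000e+00  0.00000000e+00  1.00000000e+00]] 295.1883191134662 323.9164496357363 197.17493542378844 [-0.28892009 -0.30093168 -0.14354624  1.95755488  0.36833982  0.88909341
  0.93679298]
1.35 (np.float64(269.2062089100676), np.float64(174.18188285522137))
1.39 (np.float64(270.80492374096013), np.float64(181.35258646047293))
1.43 (np.float64(272.37434061176015), np.float64(187.8593504501583))
(np.float64(293.06998522910015), np.float64(59.6381821277939))
```

View pics/w1.png

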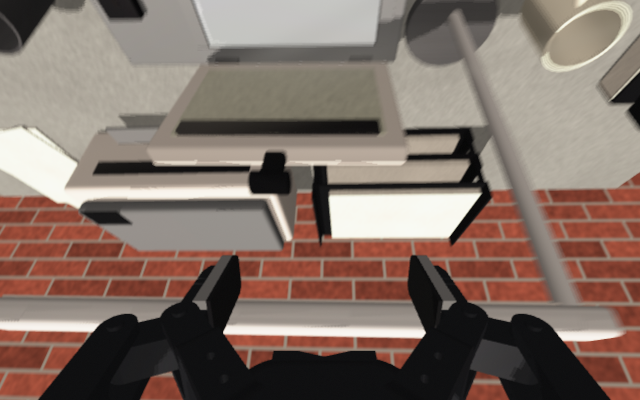

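The roller is at (270,181) and the prediction was (270.8,181), so the scanner pose and a≈1.39 are confirmed. Joint 2 is at its limit, so I'll go lower with a tilt of 40° or a little more.

Run:
```python
from h import *
g=w(grip(1.39)); t=np.radians(42); Z=tool(t)[:,2]
plan([(g-.09*Z,tool(t)),(g,tool(t))],.03)
```

```text
[[0.2,-0.55,0.4,-0.21,-0.21,-0.02],[0.21,-0.55,0.39,-0.21,-0.21,-0.02]]
--
[[0.0,-0.0,0.75,0.0,0.0,0.0],[0.0,-0.0,0.75,0.0,0.0,0.0],[0.0,-0.0,0.75,0.0,0.0,0.0]]
--
```

```bash
python3 -m pendant '[[[0.2,-0.55,0.4,-0.21,-0.21,-0.02],[0.21,-0.55,0.39,-0.21,-0.21,-0.02],[0,0,0,0,0,0]]]'
python3 - <<'E'
from h import *
from plant import bot
print(bot.get_state()["joints"].round(3))
g=w(grip(1.39)); t=np.radians(42)
plan([(g,tool(t))],.03)
E
```

```text
t: 2.55
eef_pos: [0.5779, 0.0833, 0.3501]
tool_rot: [0.35, 0.019, 0.936, -0.008]
ft_force: [0.1, 0.1, -0.2]
gripper_width: 0.0853
finger_force: 0.0
[-0.148 -0.3   -0.145  2.044  0.272  0.73   1.089]
[[0.02,-0.05,0.67,-0.01,-0.07,-0.01],[0.03,-0.05,0.67,-0.01,-0.07,-0.01],[0.03,-0.05,0.66,-0.01,-0.07,-0.01]]
--
```

```bash
python3 -m pendant '[[[0.02,-0.05,0.67,-0.01,-0.07,-0.01],[0.03,-0.05,0.67,-0.01,-0.07,-0.01],[0.03,-0.05,0.66,-0.01,-0.07,-0.01],[0,0,0,0,0,0]]]'
python3 - <<'E'
from h import *
from plant import bot
s=bot.get_state();print(s["joints"].round(3),s["ft_force"])
d=bot.get_image("wrist");cv2.imwrite("pics/w2.png",d["frame"])
g=w(grip(1.39)); t=np.radians(42)
plan([(g,tool(t))],.03)
E
```

```text
t: 2.95
eef_pos: [0.6291, 0.0803, 0.2888]
tool_rot: [0.358, 0.014, 0.933, -0.006]
ft_force: [-0.6, -1.0, -0.2]
gripper_width: 0.0852
finger_force: 0.0
[-0.119 -0.156 -0.146  2.063  0.346  0.552  1.038] [-0.56739257 -0.9664196  -0.24896098]
[[0.07,-0.14,0.03,0.05,0.03,0.07]]
--
```

View pics/w2.png

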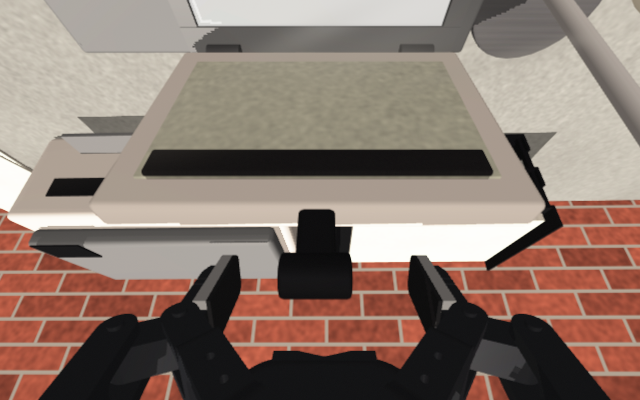

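The roller is at (315,275) between the pads at (225,285) and (425,285), about 5 mm off centre, which agrees with the computed correction. I'll centre on it and close.

```bash
python3 -m pendant '[[[0.07,-0.14,0.03,0.05,0.03,0.07],[0,0,0,0,0,0]]]'
python3 -m pendant '[[[0,0,0,0,0,0],[0,0,0,0,0,0],[0,0,0,0,0,0],[0,0,0,0,0,0],[0,0,0,0,0,0]]]' 0
python3 -m pendant '[[[0,0,0,0,0,0],[0,0,0,0,0,0],[0,0,0,0,0,0]]]'
cat > low.py <<'E'
# rows along the lid's arc from the present angle to targets; usage low.py a_target tilt_deg n
import sys
from h import *
from plant import bot
s=bot.get_state(); o,M,_=frame()
p=M.T@(s["eef_pos"]-o); X=p-[.1,0,.07]
a0=np.pi-np.arctan2(X[2],X[0])-np.arctan2(.009,.22); r=np.hypot(X[0],X[2]); z=rot(s["tool_rot"]).apply([0,0,1])
print("sc",p.round(4),"a~",round(a0,3),"r",round(r,4),"(.2202) tilt",np.degrees(np.arctan2(z[0],-z[2])).round(1),"j",s["joints"].round(2),"f",s["ft_force"].round(1))
a1,t1,n=float(sys.argv[1]),np.radians(float(sys.argv[2])),int(sys.argv[3])
t0=np.arctan2(z[0],-z[2]); P=[(w(grip(a)+[0,p[1],0]),tool(t)) for a,t in zip(np.linspace(a0,a1,n+1),np.linspace(t0,t1,n+1))]
pos=s["eef_pos"]; Q=rot(s["tool_rot"]); rows=[]
k=(r-.2202)*0
for tp,tr in P[1:]:
    tr=R.from_matrix(tr); rows.append([float(x) for x in np.r_[Q.inv().apply(tp-pos)/.04,(Q.inv()*tr).as_rotvec()/.08].round(2)]); pos,Q=tp,tr
for i in range(0,n,5): print(json.dumps(rows[i:i+5]).replace(" ",""))
E
python3 low.py 1.0 38 10
```

```text
t: 3.2
eef_pos: [0.6282, 0.0748, 0.2914]
tool_rot: [0.361, 0.018, 0.932, -0.006]
ft_force: [0.3, -0.9, 0.2]
gripper_width: 0.0853
finger_force: 0.0
t: 3.7
eef_pos: [0.6286, 0.076, 0.2909]
tool_rot: [0.361, 0.017, 0.932, -0.006]
ft_force: [-1.6, 2.2, 2.5]
gripper_width: 0.0326
finger_force: 62.6
t: 4.0
eef_pos: [0.6287, 0.0759, 0.2909]
tool_rot: [0.361, 0.017, 0.932, -0.006]
ft_force: [-1.5, 3.8, 4.1]
gripper_width: 0.0331
finger_force: 62.8
sc [0.0701 0.0005 0.2909] a~ 1.395 r 0.2229 (.2202) tilt 42.3 j [-0.12 -0.16 -0.14  2.07  0.34  0.55  1.04] f [-1.5  3.8  4.1]
[[0.22,0.0,-0.06,0.02,0.1,-0.0],[0.19,0.0,-0.11,0.0,0.09,-0.0],[0.19,-0.0,-0.1,-0.0,0.09,0.0],[0.2,0.0,-0.09,-0.0,0.09,0.0],[0.2,-0.0,-0.08,0.0,0.09,-0.0]]
[[0.2,0.0,-0.07,0.0,0.09,0.0],[0.21,-0.0,-0.06,0.0,0.09,0.0],[0.21,0.0,-0.05,0.0,0.09,0.0],[0.21,0.0,-0.04,0.0,0.09,0.0],[0.21,0.0,-0.03,0.0,0.09,0.0]]
```

```bash
sed -i 's/^p=M.T@(s\["eef_pos"\]-o); X=p-\[.1,0,.07\]/OFF=np.array([0,0,float(sys.argv[4])\/1e3])\np=M.T@(s["eef_pos"]-o); X=p-OFF-[.1,0,.07]/; s/grip(a)+\[0,p\[1\],0\]/grip(a)+OFF+[0,p[1],0]/' low.py
python3 low.py 1.0 36 10 2.5
```

```text
sc [0.0701 0.0005 0.2909] a~ 1.394 r 0.2204 (.2202) tilt 42.3 j [-0.12 -0.16 -0.14  2.07  0.34  0.55  1.04] f [-1.5  3.8  4.1]
[[0.18,0.0,-0.11,0.02,0.14,-0.0],[0.19,0.0,-0.11,-0.0,0.14,0.0],[0.19,-0.0,-0.1,0.0,0.14,0.0],[0.2,0.0,-0.09,0.0,0.14,0.0],[0.2,-0.0,-0.08,0.0,0.14,-0.0]]
[[0.2,-0.0,-0.07,-0.0,0.14,0.0],[0.21,0.0,-0.06,0.0,0.14,-0.0],[0.21,0.0,-0.05,0.0,0.14,0.0],[0.21,-0.0,-0.04,0.0,0.14,0.0],[0.21,0.0,-0.03,-0.0,0.14,-0.0]]
```

```bash
python3 -m pendant '[[[0.18,0,-0.11,0.02,0.14,0],[0.19,0,-0.11,0,0.14,0],[0.19,0,-0.1,0,0.14,0],[0.2,0,-0.09,0,0.14,0],[0.2,0,-0.08,0,0.14,0]]]'; python3 low.py 1.0 36 5 2.5
```

```text
t: 4.5
eef_pos: [0.5862, 0.0772, 0.2805]
tool_rot: [0.334, 0.018, 0.942, -0.006]
ft_force: [2.5, 4.7, 4.1]
gripper_width: 0.0332
finger_force: 63.0
sc [2.750e-02 2.000e-04 2.805e-01] a~ 1.195 r 0.2202 (.2202) tilt 39.1 j [-0.13 -0.23 -0.14  2.11  0.29  0.62  1.07] f [2.5 4.7 4.1]
[[0.2,-0.0,-0.07,0.0,0.14,-0.01],[0.21,-0.0,-0.06,-0.0,0.13,0.0],[0.21,0.0,-0.05,0.0,0.13,0.0],[0.21,0.0,-0.04,0.0,0.13,-0.0],[0.21,-0.0,-0.03,0.0,0.13,0.0]]
```

```bash
python3 low.py 0.95 28 5 2.5
```

```text
sc [2.750e-02 2.000e-04 2.805e-01] a~ 1.195 r 0.2202 (.2202) tilt 39.1 j [-0.13 -0.23 -0.14  2.11  0.29  0.62  1.07] f [2.5 4.7 4.1]
[[0.26,-0.0,-0.08,0.0,0.49,-0.01],[0.26,0.0,-0.06,-0.0,0.48,0.0],[0.27,-0.0,-0.04,0.0,0.48,-0.0],[0.27,-0.0,-0.02,0.0,0.48,0.0],[0.27,0.0,0.01,0.0,0.48,-0.0]]
```

```bash
python3 -m pendant '[[[0.26,0,-0.08,0,0.49,-0.01],[0.26,0,-0.06,0,0.48,0],[0.27,0,-0.04,0,0.48,0],[0.27,0,-0.02,0,0.48,0],[0.27,0,0.01,0,0.48,0]]]'; python3 low.py 0.7 17 5 2.5
```

```text
t: 5.0
eef_pos: [0.5374, 0.0786, 0.2561]
tool_rot: [0.241, 0.018, 0.97, -0.004]
ft_force: [0.3, 4.4, 4.8]
gripper_width: 0.0329
finger_force: 64.5
sc [-2.130e-02 -1.000e-04  2.561e-01] a~ 0.946 r 0.2201 (.2202) tilt 27.9 j [-0.17 -0.22 -0.1   2.09  0.17  0.82  1.17] f [0.3 4.4 4.8]
[[0.27,-0.0,0.03,-0.0,0.48,-0.01],[0.27,-0.0,0.06,0.0,0.48,-0.0],[0.26,0.0,0.08,0.0,0.48,0.0],[0.25,-0.0,0.1,-0.0,0.48,-0.0],[0.24,0.0,0.12,-0.0,0.48,-0.0]]
```

```bash
python3 -m pendant '[[[0.27,0,0.03,0,0.48,-0.01],[0.27,0,0.06,0,0.48,0],[0.26,0,0.08,0,0.48,0],[0.25,0,0.1,0,0.48,0],[0.24,0,0.12,0,0.48,0]]]'; python3 low.py 0.45 8 5 2.5
```

```text
t: 5.5
eef_pos: [0.495, 0.0798, 0.2202]
tool_rot: [0.145, 0.018, 0.989, -0.003]
ft_force: [-1.5, 3.4, 4.6]
gripper_width: 0.0332
finger_force: 68.8
sc [-0.0637 -0.0005  0.2202] a~ 0.693 r 0.2205 (.2202) tilt 16.7 j [-0.18 -0.17 -0.08  2.07  0.09  0.97  1.23] f [-1.5  3.4  4.6]
[[0.22,0.0,0.15,-0.01,0.38,-0.0],[0.21,0.0,0.16,0.0,0.38,0.0],[0.2,0.0,0.18,0.0,0.38,0.0],[0.19,-0.0,0.19,0.0,0.38,0.0],[0.17,-0.0,0.21,-0.0,0.38,-0.0]]
```

```bash
python3 -m pendant '[[[0.22,0,0.15,0,0.38,0],[0.21,0,0.16,0,0.38,0],[0.2,0,0.18,0,0.38,0],[0.19,0,0.19,0,0.38,0],[0.17,0,0.21,0,0.38,0]]]'; python3 low.py 0.22 2 5 2.5
```

```text
t: 6.0
eef_pos: [0.4632, 0.0808, 0.1752]
tool_rot: [0.068, 0.019, 0.998, -0.002]
ft_force: [-4.6, 3.2, 4.4]
gripper_width: 0.0331
finger_force: 75.6
sc [-0.0955 -0.0007  0.1752] a~ 0.443 r 0.2208 (.2202) tilt 7.8 j [-0.18 -0.1  -0.07  2.07  0.04  1.04  1.26] f [-4.6  3.2  4.4]
[[0.13,0.0,0.21,-0.02,0.25,-0.01],[0.12,0.0,0.21,-0.0,0.25,0.0],[0.11,-0.0,0.22,0.0,0.25,-0.0],[0.1,-0.0,0.23,0.0,0.25,0.0],[0.08,-0.0,0.23,-0.0,0.25,0.0]]
```

```bash
python3 -m pendant '[[[0.13,0,0.21,-0.02,0.25,0],[0.12,0,0.21,0,0.25,0],[0.11,0,0.22,0,0.25,0],[0.1,0,0.23,0,0.25,0],[0.08,0,0.23,0,0.25,0]]]'; python3 low.py 0.10 0 5 2.5
```

```text
t: 6.5
eef_pos: [0.4451, 0.0813, 0.1284]
tool_rot: [0.017, 0.018, 1.0, -0.0]
ft_force: [-4.8, 4.2, 3.5]
gripper_width: 0.0331
finger_force: 79.9
sc [-0.1136 -0.0008  0.1284] a~ 0.215 r 0.2208 (.2202) tilt 1.9 j [-0.18 -0.02 -0.06  2.09  0.01  1.03  1.28] f [-4.8  4.2  3.5]
[[0.02,0.0,0.13,-0.0,0.08,-0.0],[0.03,0.0,0.12,-0.0,0.08,0.0],[0.03,-0.0,0.12,0.0,0.08,-0.0],[0.02,0.0,0.12,-0.0,0.08,-0.0],[0.02,-0.0,0.13,0.0,0.08,0.0]]
```

```bash
python3 -m pendant '[[[0.02,0,0.13,0,0.08,0],[0.03,0,0.12,0,0.08,0],[0.03,0,0.12,0,0,0],[0.02,0,0.12,0,0,0],[0.02,0,0.13,0,0,0]]]'; python3 low.py 0.07 0 3 2.5
python3 -m pendant '[[[0,0,0.05,0,0,0],[0,0,0.05,0,0,0],[0,0,0.05,0,0,0],[0,0,0,0,0,0]]]';python3 low.py 0.0 0 5 2.5
```

```text
t: 7.0
eef_pos: [0.44, 0.0814, 0.1031]
tool_rot: [0.009, 0.018, 1.0, -0.0]
ft_force: [-8.6, 3.8, 3.7]
gripper_width: 0.0331
finger_force: 80.0
sc [-0.1187 -0.0009  0.1031] a~ 0.098 r 0.2208 (.2202) tilt 1.1 j [-0.18  0.02 -0.06  2.12  0.01  0.99  1.28] f [-8.6  3.8  3.7]
[[-0.01,0.0,0.05,-0.01,0.08,-0.0],[0.01,-0.0,0.05,0.0,0.08,-0.0],[0.01,-0.0,0.05,0.0,0.08,0.0]]
t: 7.4
eef_pos: [0.4392, 0.0814, 0.0964]
tool_rot: [0.008, 0.019, 1.0, -0.001]
ft_force: [-8.1, 5.7, 1.1]
gripper_width: 0.0328
finger_force: 79.4
sc [-0.1195 -0.0009  0.0964] a~ 0.068 r 0.2208 (.2202) tilt 0.9 j [-0.18  0.02 -0.06  2.12  0.01  0.98  1.28] f [-8.1  5.7  1.1]
[[-0.01,0.0,0.08,-0.01,0.04,-0.01],[0.01,-0.0,0.07,0.0,0.04,0.0],[0.01,-0.0,0.07,0.0,0.04,-0.0],[0.01,0.0,0.07,0.0,0.04,0.0],[0.0,-0.0,0.07,0.0,0.04,0.0]]
```

```bash
for i in 1 ; do python3 -m pendant '[[[-0.01,0,0.02,0,0,0],[-0.01,0,0.02,0,0,0],[0,0,0,0,0,0]]]' | grep -E "pos|ft_"; python3 -m pendant '[[[0,0,0.02,0,0,0],[0,0,0.02,0,0,0],[0,0,0,0,0,0]]]'| grep -E "pos|ft_"; done
```

```text
eef_pos: [0.439, 0.0814, 0.0947]
ft_force: [-10.9, 5.3, 3.5]
eef_pos: [0.4389, 0.0814, 0.093]
ft_force: [-11.3, 4.8, 2.4]
```

```bash
python3 -m pendant '[[[0.02,0,0.02,0,0,0],[0.01,0,0.02,0,0,0],[0,0,0,0,0,0]]]' | grep -E "pos|ft_"; python3 -m pendant '[[[0,0,0.02,0,0,0],[0,0,0,0,0,0]]]'| grep -E "pos|ft_"
```

```text
eef_pos: [0.4388, 0.0814, 0.0918]
ft_force: [-9.1, 4.7, 1.6]
eef_pos: [0.4388, 0.0814, 0.0909]
ft_force: [-9.0, 4.7, 2.4]
```

```bash
for k in 1; do python3 -m pendant '[[[0,0,0.02,0,0,0],[0,0,0,0,0,0]]]' | grep -E "pos|ft_"; python3 -m pendant '[[[0,0,0.02,0,0,0],[0,0,0,0,0,0]]]'| grep -E "pos|ft_";python3 -m pendant '[[[0.01,0,0.02,0,0,0],[0,0,0,0,0,0]]]'| grep -E "pos|ft_"; done
```

```text
eef_pos: [0.4386, 0.0814, 0.0901]
ft_force: [-9.4, 5.8, 1.6]
eef_pos: [0.4386, 0.0814, 0.0893]
ft_force: [-8.4, 4.7, 2.4]
eef_pos: [0.4385, 0.0815, 0.0886]
ft_force: [-8.7, 4.3, 2.1]
```

```bash
for k in 1; do python3 -m pendant '[[[0,0,0.02,0,0,0],[0,0,0,0,0,0]]]' | grep -E "pos|ft_"; python3 -m pendant '[[[0,0,0.02,0,0,0],[0,0,0,0,0,0]]]'| grep -E "pos|ft_";python3 -m pendant '[[[0.01,0,0.02,0,0,0],[0,0,0,0,0,0]]]'| grep -E "pos|ft_"; done
```

```text
eef_pos: [0.4385, 0.0814, 0.0877]
ft_force: [-9.0, 5.0, 2.2]
eef_pos: [0.4384, 0.0815, 0.0869]
ft_force: [-8.9, 5.0, 2.0]
eef_pos: [0.4384, 0.0815, 0.0862]
ft_force: [-7.8, 5.1, 1.6]
```

```bash
for k in 1; do python3 -m pendant '[[[0,0,0.02,0,0,0],[0,0,0,0,0,0]]]' | grep -E "pos|ft_"; python3 -m pendant '[[[0,0,0.02,0,0,0],[0,0,0,0,0,0]]]'| grep -E "pos|ft_"; done
```

```text
eef_pos: [0.4383, 0.0815, 0.0854]
ft_force: [-9.4, 5.3, 1.7]
eef_pos: [0.4383, 0.0814, 0.0846]
ft_force: [-8.4, 5.9, 1.2]
```

```bash
for k in 1; do python3 -m pendant '[[[0,0,0.02,0,0,0],[0,0,0,0,0,0]]]' | grep -E "pos|ft_"; python3 -m pendant '[[[0,0,0.02,0,0,0],[0,0,0,0,0,0]]]'| grep -E "pos|ft_"; done
python3 - <<'E'
from plant import bot
import cv2
d=bot.get_image("wrist");cv2.imwrite("pics/w3.png",d["frame"])
E
```

```text
eef_pos: [0.4383, 0.0814, 0.0837]
ft_force: [-8.8, 5.1, 0.2]
eef_pos: [0.4382, 0.0814, 0.0829]
ft_force: [-9.5, 4.5, 1.7]
```

View pics/w3.png

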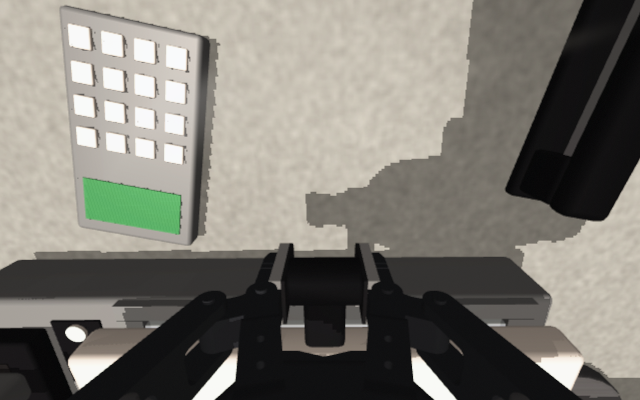

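The wrist view shows the roller held between the pads at (325,280) with the lid nearly flat, and the calculator and stapler well clear. I'll keep lowering until contact.

```bash
for k in 1; do python3 -m pendant '[[[0,0,0.02,0,0,0],[0,0,0,0,0,0]]]' | grep -E "pos|ft_"; python3 -m pendant '[[[0,0,0.02,0,0,0],[0,0,0,0,0,0]]]'| grep -E "pos|ft_"; done
```

```text
eef_pos: [0.4381, 0.0814, 0.0821]
ft_force: [-9.5, 5.0, 2.0]
eef_pos: [0.4382, 0.0815, 0.0813]
ft_force: [-9.6, 5.4, 2.0]
```

```bash
python3 -m pendant '[[[0,0,0.02,0,0,0],[0,0,0,0,0,0]]]' | grep -E "pos|ft_"; python3 -m pendant '[[[0,0,0.01,0,0,0],[0,0,0,0,0,0]]]'| grep -E "pos|ft_"
```

```text
eef_pos: [0.4381, 0.0814, 0.0804]
ft_force: [-8.8, 4.3, 1.2]
eef_pos: [0.4381, 0.0814, 0.0801]
ft_force: [-10.0, 4.5, 3.0]
```

```bash
for i in 1; do python3 -m pendant '[[[0,0,0.01,0,0,0],[0,0,0,0,0,0]]]' | grep -E "pos|ft_"; python3 -m pendant '[[[0,0,0.01,0,0,0],[0,0,0,0,0,0]]]'| grep -E "pos|ft_"; done
```

```text
eef_pos: [0.4381, 0.0814, 0.0797]
ft_force: [-9.3, 5.2, 1.8]
eef_pos: [0.4381, 0.0815, 0.0793]
ft_force: [-9.5, 4.6, 1.9]
```

```bash
python3 -m pendant '[[[0,0,0.01,0,0,0],[0,0,0,0,0,0]]]' | grep -E "pos|ft_"; python3 -m pendant '[[[0,0,0.01,0,0,0],[0,0,0,0,0,0]]]'| grep -E "pos|ft_"
```

```text
eef_pos: [0.4381, 0.0814, 0.0789]
ft_force: [-9.4, 5.4, 2.0]
eef_pos: [0.4381, 0.0814, 0.0784]
ft_force: [-9.6, 5.0, 1.0]
```

```bash
python3 -m pendant '[[[0,0,0.01,0,0,0],[0,0,0,0,0,0]]]' | grep -E "pos|ft_"; python3 -m pendant '[[[0,0,0.01,0,0,0],[0,0,0,0,0,0]]]'| grep -E "pos|ft_"
```

```text
eef_pos: [0.4381, 0.0815, 0.078]
ft_force: [-8.9, 5.0, 1.8]
eef_pos: [0.4381, 0.0815, 0.0776]
ft_force: [-9.1, 4.6, 1.9]
```

```bash
python3 -m pendant '[[[0,0,0.01,0,0,0],[0,0,0,0,0,0]]]' | grep -E "pos|ft_"; python3 -m pendant '[[[0,0,0.01,0,0,0],[0,0,0,0,0,0]]]'| grep -E "pos|ft_"
```

```text
eef_pos: [0.438, 0.0815, 0.0772]
ft_force: [-9.3, 5.8, 2.0]
eef_pos: [0.438, 0.0815, 0.0768]
ft_force: [-9.9, 6.0, 2.4]
```

Run:
```python
from plant import bot
import cv2,numpy as np
a=bot.get_image("scene");b=bot.get_image("top")
A=cv2.resize(a["frame"][180:290,270:370],None,fx=5,fy=5,interpolation=2);cv2.imwrite("pics/s4.png",A)
print(bot.get_state()["ft_torque"],bot.get_state()["tau"])
```

```text
[1.03997198 1.27401039 0.29666883] [  3.29171062 -28.90658855   3.44337657 -29.91195917   1.75708439
  -2.12537259  -0.2499538 ]
```

View pics/s4.png

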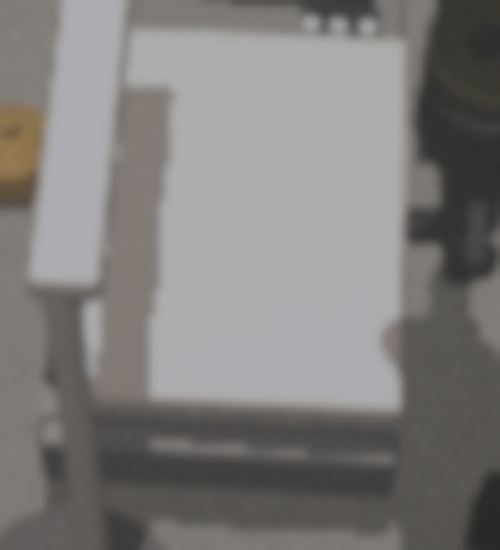

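The scene crop shows the lid nearly flat over the glass. There's no contact force yet, so I'll keep going in small steps.

```bash
python3 -m pendant '[[[0,0,0.01,0,0,0],[0,0,0,0,0,0]]]' | grep -E "pos|ft_"; python3 -m pendant '[[[0,0,0.01,0,0,0],[0,0,0,0,0,0]]]'| grep -E "pos|ft_"
```

```text
eef_pos: [0.438, 0.0815, 0.0764]
ft_force: [-10.5, 4.8, 2.8]
eef_pos: [0.438, 0.0815, 0.076]
ft_force: [-11.1, 5.2, 3.3]
```

```bash
python3 -m pendant '[[[0,0,0.01,0,0,0],[0,0,0,0,0,0]]]' | grep -E "pos|ft_"; python3 -m pendant '[[[0,0,0.01,0,0,0],[0,0,0,0,0,0]]]'| grep -E "pos|ft_"
```

```text
eef_pos: [0.4381, 0.0815, 0.0757]
ft_force: [-10.0, 4.7, 1.8]
eef_pos: [0.4381, 0.0814, 0.0757]
ft_force: [-11.7, 5.6, 5.6]
```

Contact: the TCP stopped at z 0.0757 and the vertical force rose by about 4 N. I'll hold briefly, then release.

```bash
python3 -m pendant '[[[0,0,0,0,0,0],[0,0,0,0,0,0],[0,0,0,0,0,0],[0,0,0,0,0,0],[0,0,0,0,0,0]]]' | grep -E "pos|ft_|t:"; python3 -m pendant '[[[0,0,0,0,0,0],[0,0,0,0,0,0],[0,0,0,0,0,0],[0,0,0,0,0,0],[0,0,0,0,0,0]]]' 1
python3 - <<'E'
from h import *
from plant import bot
s=bot.get_state();p=s["eef_pos"]
print(s["ft_force"], w([-.04,-.195,.112]))
plan([(p+[0,0,.12],tool(0))],.035)
q=p+[0,0,.12]
E
```

```text
t: 14.35
eef_pos: [0.4381, 0.0815, 0.0756]
tool_rot: [0.008, 0.018, 1.0, -0.001]
ft_force: [-10.5, 4.5, 4.5]
t: 14.85
eef_pos: [0.4454, 0.0813, 0.0781]
tool_rot: [0.015, 0.019, 1.0, -0.0]
ft_force: [0.7, -0.1, -0.4]
gripper_width: 0.0854
finger_force: 0.0
[ 0.6533834  -0.11737341 -0.38685538] [ 0.51155043 -0.11541979  0.112     ]
[[-0.02,0.0,-0.75,0.0,0.1,-0.0],[-0.02,0.0,-0.75,0.0,0.1,-0.0],[-0.01,0.0,-0.75,0.0,0.1,-0.0],[-0.01,0.0,-0.75,0.0,0.1,-0.0]]
--
```

```bash
python3 -m pendant '[[[-0.02,0,-0.75,0,0.1,0],[-0.02,0,-0.75,0,0.1,0],[-0.01,0,-0.75,0,0.1,0],[-0.01,0,-0.75,0,0.1,0]]]'
python3 - <<'E'
from h import *
from plant import bot
import pickle
d=bot.get_image("top");cv2.imwrite("pics/t5.png",cv2.resize(d["frame"][110:250,235:435],None,fx=4,fy=4,interpolation=2))
plan([(w([-.08,-.195,.20]),tool(0)),(w([-.08,-.195,.104]),tool(0))],.036)
E
```

```text
t: 15.25
eef_pos: [0.4453, 0.0814, 0.1994]
tool_rot: [-0.001, 0.018, 1.0, 0.0]
ft_force: [-0.2, 0.4, 0.4]
gripper_width: 0.0855
finger_force: 0.0
[[-0.13,-0.81,0.02,0.01,0.01,-0.0],[-0.13,-0.81,0.02,0.01,0.01,-0.0],[-0.13,-0.81,0.02,0.01,0.01,-0.0],[-0.13,-0.81,0.02,0.01,0.01,-0.0],[-0.13,-0.81,0.02,0.01,0.01,-0.0]]
[[-0.13,-0.81,0.02,0.01,0.01,-0.0]]
--
[[0.0,0.0,0.8,0.0,0.0,0.0],[0.0,0.0,0.8,0.0,0.0,0.0],[0.0,0.0,0.8,0.0,0.0,0.0]]
--
```

View pics/t5.png

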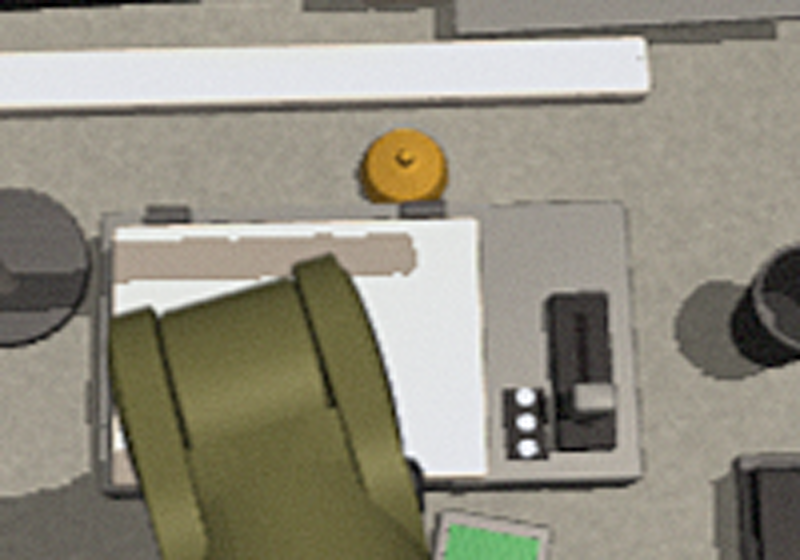

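The lid lies flat, covering (112–487, 218–480). The lock is still at (594,396). Now over to the lock with the gripper shut.

```bash
python3 -m pendant '[[[-0.13,-0.81,0.02,0.01,0.01,0],[-0.13,-0.81,0.02,0.01,0.01,0],[-0.13,-0.81,0.02,0.01,0.01,0],[-0.13,-0.81,0.02,0.01,0.01,0],[-0.13,-0.81,0.02,0.01,0.01,0]]]' 0
python3 -m pendant '[[[-0.13,-0.81,0.02,0.01,0.01,0],[0,0,0,0,0,0],[0,0,0,0,0,0]]]'
python3 - <<'E'
from h import *
from plant import bot
print(bot.get_state()["ft_force"])
plan([(w([-.08,-.195,.104]),tool(0))],.034)
E
```

```text
t: 15.8
eef_pos: [0.4656, -0.0826, 0.1943]
tool_rot: [-0.002, 0.018, 1.0, -0.002]
ft_force: [1.3, 0.1, -0.4]
gripper_width: 0.0123
finger_force: 0.0
t: 16.1
eef_pos: [0.4694, -0.1142, 0.1933]
tool_rot: [-0.003, 0.019, 1.0, -0.002]
ft_force: [-0.1, 0.5, -0.1]
gripper_width: 0.0001
finger_force: 0.0
[-0.13025359  0.5315475  -0.06454373]
[[-0.02,0.01,0.74,-0.02,-0.02,-0.01],[-0.02,0.0,0.74,-0.02,-0.02,-0.01],[-0.02,0.0,0.74,-0.02,-0.02,-0.01]]
--
```

```bash
python3 -m pendant '[[[-0.02,0,0.74,-0.02,-0.02,0],[-0.02,0,0.74,-0.02,-0.02,0],[-0.02,0,0.74,-0.02,-0.02,0],[0,0,0,0,0,0]]]'
python3 -m pendant '[[[-0.25,0,0,0,0,0],[-0.25,0,0,0,0,0],[-0.25,0,0,0,0,0],[-0.25,0,0,0,0,0],[-0.25,0,0,0,0,0]]]'
python3 - <<'E'
from h import *
from plant import bot
o,M,_=frame();s=bot.get_state();print(M.T@(s["eef_pos"]-o),s["ft_force"])
plan([(w([-.012,-.195,.104]),tool(0))],.01)
E
```

```text
t: 16.5
eef_pos: [0.4685, -0.112, 0.1012]
tool_rot: [-0.004, 0.017, 1.0, 0.001]
ft_force: [-0.7, 0.2, -0.2]
gripper_width: -0.0
finger_force: 0.0
t: 17.0
eef_pos: [0.5229, -0.1159, 0.1054]
tool_rot: [-0.0, 0.018, 1.0, 0.0]
ft_force: [-2.2, 0.1, 1.3]
gripper_width: 0.0003
finger_force: 1.1
[-0.0286737  -0.19501557  0.10539159] [-2.19466764  0.13648229  1.27272037]
[[-0.21,0.0,0.02,0.0,-0.0,0.0],[-0.21,0.0,0.02,0.0,-0.0,0.0]]
--
```

```bash
python3 -m pendant '[[[-0.2,0,0.02,0,0,0],[-0.2,0,0.02,0,0,0],[-0.05,0,0,0,0,0],[-0.05,0,0,0,0,0],[0,0,0,0,0,0]]]'|grep -E "pos|ft_"
python3 -m pendant '[[[-0.05,0,0,0,0,0],[-0.05,0,0,0,0,0],[0,0,0,0,0,0]]]'|grep -E "pos|ft_"
```

```text
eef_pos: [0.5418, -0.1167, 0.103]
ft_force: [-0.8, -0.4, -0.4]
eef_pos: [0.5457, -0.1168, 0.1031]
ft_force: [-1.5, 0.1, -0.9]
```

Now at scanner x ≈ -6 mm. I'll take small steps to the stop.

```bash
python3 -m pendant '[[[-0.04,0,0,0,0,0],[0,0,0,0,0,0]]]'|grep -E "pos|ft_"
python3 -m pendant '[[[-0.04,0,0,0,0,0],[0,0,0,0,0,0]]]'|grep -E "pos|ft_"
python3 -m pendant '[[[-0.03,0,0,0,0,0],[0,0,0,0,0,0]]]'|grep -E "pos|ft_"
```

```text
eef_pos: [0.5473, -0.1169, 0.1031]
ft_force: [-1.4, -1.7, -2.2]
eef_pos: [0.549, -0.1169, 0.1031]
ft_force: [-2.1, -0.1, -1.0]
eef_pos: [0.5493, -0.117, 0.1031]
ft_force: [-5.7, 0.4, 1.4]
```

```bash
python3 -m pendant '[[[-0.03,0,0,0,0,0],[0,0,0,0,0,0]]]'|grep -E "pos|ft_"
python3 -m pendant '[[[-0.03,0,0,0,0,0],[0,0,0,0,0,0]]]'|grep -E "pos|ft_"
```

```text
eef_pos: [0.5494, -0.1169, 0.1031]
ft_force: [-8.9, -0.4, 4.5]
eef_pos: [0.5496, -0.1169, 0.1031]
ft_force: [-12.6, -0.1, 7.0]
```

The lock is at its end stop: the force rises sharply and motion has halted. I'll back off, lift away and check.

```bash
python3 -m pendant '[[[0,0,0,0,0,0],[0,0,0,0,0,0],[0.2,0,0,0,0,0],[0.4,0,0,0,0,0],[0.1,0,-0.7,0,0,0]]]'|grep -E "pos|ft_"
python3 -m pendant '[[[0.2,0,-0.8,0,0,0],[0.4,0,-0.8,0,0,0],[0.6,0,-0.8,0,0,0],[0.6,0,-0.5,0,0,0],[0,0,0,0,0,0]]]'|grep -E "pos|ft_"
python3 - <<'E'
from h import *
from plant import bot
s=bot.get_state();print(s["t"],s["joint_vel"].round(3))
d=bot.get_image("scene");e=bot.get_image("top")
cv2.imwrite("pics/f.png",np.hstack([cv2.resize(e["frame"][110:270,235:435],None,fx=2,fy=2),cv2.resize(d["frame"][120:280,250:450],None,fx=2,fy=2)]))
o,M,_=frame()
T=proj(e,w([.02,-.195,.112])),proj(d,w([.02,-.195,.112]));print("expected lock top in panels",(T[0][0]-235)*2,(T[0][1]-110)*2,(T[1][0]-250)*2+400,(T[1][1]-120)*2)
E
```

```text
eef_pos: [0.5216, -0.1155, 0.1283]
ft_force: [0.7, 0.2, -0.7]
eef_pos: [0.4534, -0.114, 0.2514]
ft_force: [0.5, -0.3, 0.2]
19.8 [-0.005  0.07  -0.008  0.012 -0.016 -0.063  0.004]
expected lock top in panels 294.37455288609124 154.62401989530196 535.9861372747325 86.98670121208409
```

View pics/f.png

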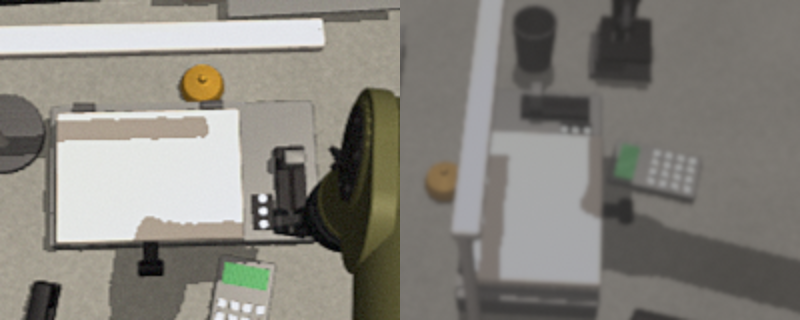

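The lid is flat with the roller in front at (150,265), and the lock's top is at (294,154), exactly where its end stop puts it. Nothing else on the desk has moved, and the robot is clear.

```bash
python3 -m pendant '[[[0,0,0,0,0,0],[0,0,0,0,0,0],[0,0,0,0,0,0]]]'|grep ft_; python3 -c "
from plant import bot
print(bot.finish_job())"
```

```text
ft_force: [0.2, 0.4, -0.2]
the job is handed in; nothing more can be done
None
```

The lid is lowered gently onto the glass, the transport lock is at its rear end stop, the arm is clear and the job is handed in; no verdict came back.

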